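# Park the gel tank and open the comb drawer

## Task

The gel tank is standing in the way of the small drawer unit. Push it across the bench, without lifting or tipping it, so that it sits centred on the black mat with its long sides parallel to the mat's long sides, and then pull the top drawer of the unit open by at least 90 mm. Leave the tip box, the bottle and the tube rack where they are.

Things in the scene. Friction and masses are not known exactly. Their poses are not given: they have to be found in the camera images.
- tank: Loose gel tank: clear closed box, orange frame round its top, blue gel inside; flat vertical sides, 100 mm along its x, 170 mm along its y, 62 mm high, 0.4 to 0.8 kg, too wide to grasp; 2 to 6 N slide it. Origin: centre of its underside, z up. It starts crosswise before the drawer unit, centre 240 to 260 mm in front of the unit's centre, and blocks the drawer.
- mat: Matt black parking mat lying flat and fixed on the light grey bench, 150 mm along its x, 230 mm along its y, flush with the bench (no edge to climb). Origin: its centre, z up. It lies to the left or to the right of the tank; either way round of the tank on it is right.
- cabinet: White drawer unit fixed on the bench with two blue-fronted drawers, 220 mm deep (x) by 220 mm wide (y) by 125 mm high. Origin: centre of its underside; its front faces its own -x, 110 mm from the origin, roughly towards the robot.
- cabinet_drawer0_handle (a point): Middle of the steel bar handle of the top drawer. The bar is level, 11 mm thick, 120 mm long, its axis 35 mm in front of the drawer's face and 92 mm above the bench (33 mm below the unit's top); it can be pinched from above. The point moves with the drawer; its x axis points into the unit, its y along the bar, its z up.
- cabinet_drawer0 (a joint): Opening of the top drawer in m: 0 shut, grows as it is pulled out along the unit's own -x. Travel 150 mm; slides with 1 to 2 N and stays where it is left; starts shut or up to 12 mm ajar.
- tipbox: Bystander: loose pipette tip box, blue with a clear lid, 122 x 87 x 65 mm. Origin: centre of its underside. It stands on the side of the tank away from the mat.
- bottle: Bystander: loose glass bottle with a blue cap, 72 mm across, 170 mm high, upright beside the drawer unit. Origin: centre of its underside.
- rack: Bystander: loose green tube rack with coloured caps, 80 (x) x 130 (y) x 75 mm, on the other side of the drawer unit. Origin: centre of its underside.
Things that resemble listed ones, but are neither listed nor needed, are in the scene too. What is shaped like the tank but purple is not meant.

How it is judged:
By the outcome, as a careful person would: the job done as asked, in the order asked, and still so for the second after the job is handed in, with the robot touching nothing.
It also fails if it takes over 59 s, if anything falls off the work surface, if the arm or the gripper's body presses on something with over 40 N, if the wrist force passes 120 N, or if a joint passes its speed limit or range.

## Robot

A 7-joint arm with a two-finger parallel gripper is mounted at the origin on the work surface. World frame = base frame: x ahead of the robot, y to its left, z up, the work surface at z = 0. Lengths are in mm, angles in rad, forces in N, time in s.
With the tool pointing down it reaches from about 400 to 875 mm from the base axis. Payload 4.4 kg.
Tool frame: the origin (TCP) lies midway between the tips of the shut fingers; the grasp point (between the pads) lies 19 mm behind it (ctrl.grip_point_offset is the distance from the TCP to the grasp point, in mm); z points along the fingers, x is the direction in which the jaws open and shut, and the axes are right-handed (so a half turn about z gives the same grasp; the last joint's range is limited). The gripper opens to 85 mm and grips with 20 to 120 N. Pads are 22 mm wide; open, the fingers measure 114 mm over their backs; the gripper's body (76 mm by 85 mm) begins 54 mm behind the grasp point. The pads swing forward as they close: fully open they stand 13 mm farther back than shut.
Start: joints at [-1.317, 0.628, 0.038, 1.517, -0.027, 0.996, -0.02], TCP at [204.321, 617.066, 231.313] pointing down, gripper open.
Joint ranges: [-3.06, 3.06], [-0.37, 2.12], [-1.25, 1.32], [0.18, 2.47], [-1.1, 4.24], [0.23, 1.98], [-2.94, 2.94]. Speed limits (rad/s): [2.57, 2.57, 3.14, 3.14, 3.14, 3.14, 3.14].

## Interface

Orientations are given as [roll, pitch, yaw] about the fixed x, y, z axes, in that order (R = Rz(yaw) Ry(pitch) Rx(roll)).
In Python, from cell import ctrl, viewer gives the robot as it stands.
- The arm moves only by the tool apply_moves, never from a script. Its argument "series" is a list that holds one entry, the list of rows, each a list of 6 numbers: the shift along the tool's x, y, z normalised to -1 to 1, where 1 is 50 mm, then the turn, a rotation vector about the tool's x, y, z normalised to -1 to 1, where 1 is 6 degrees. In form: [[[tx, ty, tz, rx, ry, rz], ...]]. A call has exactly 5 rows; each row shifts and turns the commanded pose from where the row before left it, along the tool's axes as they then stand; what a row does not reach is not made up. A row lasts 1/8 s, in which the tool goes at most 62.5 mm and 10.7 degrees, less where a joint would pass 70% of its speed; a pose out of reach is approached as far as the arm can. A call with a number of a shift or a turn outside -1 to 1 is refused whole. A call with a gripper value outside its range is refused whole. "claw" is the gripper command: -1 is shut, 1 is fully open, values between are in proportion, set as the call begins (left out, the last holds). The fingers move at their own pace and stop on an object; the grip force is fixed at half the most. Time passes only in rows, so rows that do not move let the fingers close, or fill a call up. It gives the time, the measured TCP pose, the force and the opening at its end, in the units of the state.
- ctrl.read_state(): the state, without advancing time (a new reading comes with each control period).
- viewer.get_image(name): name is "scene" or "top"; returns the picture (480x640x3 uint8, blue, green, red); there is no depth.
- viewer.camera_info(name): a dict with "K" (3x3 intrinsics, pixels), "R" (3x3) and "t" (3): a world point X has camera coordinates R X + t. Camera axes: x right, y down, z forward; pixel columns grow to the right and rows downward; lengths in mm; the calibration is good to about 2 mm. A picture is of the moment at which its call begins. camera_info takes no time and is no camera call.
- ctrl.finish_job(): hands the job in, once; it reports no verdict.
Trained networks look in the newest picture that a camera, given by its name, has taken for a name from the list of things; names that differ only in an ending like _2 or _b are one class to them, and where a whole thing is asked for, a point or a joint stands for the part that bears it (a point fixed in the world has none). Each returns a list of dicts, best first, with "score" (0 to 1); they miss things now and then, are a little off and sometimes report something else, mostly with a low value. They report only what shows in the picture. A call takes as long as a camera call. They do not tell look-alikes from the thing itself.
- viewer.find_in(camera, label): "location" ([column, row] as shares, 0 to 1, of the picture: columns of its width, rows of its height, amid what is visible of it).
The state is a dict: "clock": time; "qpos": joint angles; "qd": joint speeds; "tau": joint torques, N m; "eef_pos": TCP position; "tool_rot": TCP orientation; "force": force on the tool from outside, world axes, zero at the start; "torque": the same for the moment, N m; "width": finger opening in mm.
Only numpy, scipy, OpenCV 4.12 (cv2) and the standard library are available. Lean on these libraries where they do the work, as an engineer would, in place of code of your own. Each camera call takes 0.05 s, during which the arm holds its last target. There are 200 camera calls.

## Working session

There is one attempt and no reset: what is moved stays moved. The work goes in short steps, Python scripts to look and compute and a tool call to move; the robot and the scene stay as the last step left them, time stands still between calls to the robot, and variables do not carry over. Pictures are saved under pics/ and viewed, about 8 in all and at most 12, crops included, and the job is handed in when it is done.

Besides the shell and the picture viewer there is one more tool, called after "Call:" by a JSON object that holds its "fn" and its "kwargs", one argument or row to a line. apply_moves: Moves the arm, as the interface text tells. Scaled input: -1 to 1 covers 50 mm each way for a shift and 6 degrees each way for a turn. Its arguments: {"type":"object","properties":{"series":{"type":"array","items":{"type":"array","items":{"type":"array","items":{"type":"number"}}}},"claw":{"type":"number"}},"required":["series"]}

```bash
mkdir -p pics; ls
cat > h.py <<'E'
import numpy as np, cv2
from cell import ctrl, viewer
def pix2w(cam,uv,z):
    c=viewer.camera_info(cam);K,R,t=[np.array(c[k],float) for k in("K","R","t")]
    o=-R.T@t.ravel(); d=R.T@np.linalg.inv(K)@np.array([uv[0],uv[1],1.0])
    return o+d*(z-o[2])/d[2]
def w2pix(cam,X):
    c=viewer.camera_info(cam);K,R,t=[np.array(c[k],float) for k in("K","R","t")]
    p=K@(R@np.array(X,float)+t.ravel()); return p[:2]/p[2]
E
python3 - <<'E'
from h import *
for n in("top","scene"):
    cv2.imwrite(f"pics/{n}0.png",viewer.get_image(n))
    c=viewer.camera_info(n);print(n,np.round(-np.array(c["R"]).T@np.array(c["t"]).ravel()),np.round(c["R"],2).tolist(),np.array(c["K"])[0,0])
    for l in("tank","mat","cabinet","cabinet_drawer0_handle","tipbox","bottle","rack"):
        print(l,[(round(r["score"],2),np.round(np.array(r["location"])*[640,480]).tolist(),np.round(pix2w(n,np.array(r["location"])*[640,480],0)[:2]).tolist()) for r in viewer.find_in(n,l)])
print(ctrl.read_state())
E
```

```text
pics
top [ 283.   11. 1376.] [[-0.03, -1.0, 0.01], [-0.99, 0.02, -0.15], [0.15, -0.02, -0.99]] 498.80272957784524
tank [(0.87, [302.0, 219.0], [552.0, 25.0]), (0.74, [434.0, 356.0], [169.0, -323.0])]
mat [(0.69, [189.0, 262.0], [440.0, 340.0])]
cabinet [(0.81, [309.0, 128.0], [820.0, -0.0])]
cabinet_drawer0_handle [(0.58, [307.0, 162.0], [719.0, 8.0])]
tipbox [(0.74, [432.0, 247.0], [467.0, -335.0])]
bottle [(0.71, [438.0, 155.0], [732.0, -368.0])]
rack [(0.93, [190.0, 162.0], [726.0, 342.0])]
scene [1138. -483.  627.] [[0.56, 0.83, 0.02], [0.47, -0.3, -0.83], [-0.68, 0.48, -0.56]] 481.04927357139957
tank [(0.9, [133.0, 232.0], [140.0, -308.0]), (0.77, [347.0, 262.0], [498.0, 41.0])]
mat [(0.9, [430.0, 214.0], [452.0, 334.0]), (0.64, [383.0, 273.0], [569.0, 80.0])]
cabinet [(0.83, [442.0, 340.0], [772.0, 46.0])]
cabinet_drawer0_handle [(0.77, [382.0, 273.0], [569.0, 78.0])]
tipbox [(0.85, [176.0, 304.0], [428.0, -312.0]), (0.23, [431.0, 211.0], [445.0, 347.0])]
bottle [(0.8, [223.0, 391.0], [658.0, -322.0])]
rack [(0.67, [523.0, 260.0], [700.0, 370.0])]
{'clock': 0.8, 'qpos': array([-1.31679461,  0.62837158,  0.03849456,  1.51740491, -0.02700212,
        0.99631537, -0.01996945]), 'qd': array([ 2.80837514e-04,  1.26537224e-03,  5.10716563e-04,  1.41042956e-03,
        2.48974375e-03,  5.62779032e-05, -4.68696502e-04]), 'tau': array([-4.04853781e-04, -5.63202775e+01,  1.22584820e+00, -1.93782735e+01,
        1.09825135e-02,  1.36733725e-03, -4.19796550e-06]), 'eef_pos': array([204.31923226, 617.06129926, 231.33018297]), 'tool_rot': array([-3.14154975e+00, -1.80356386e-05,  1.25100329e+00]), 'force': array([-0.05153286,  0.86168838, -0.35326939]), 'torque': array([-0.02927533, -0.02535439, -0.02638548]), 'width': 85.66227222453132}
```

View pics/top0.png

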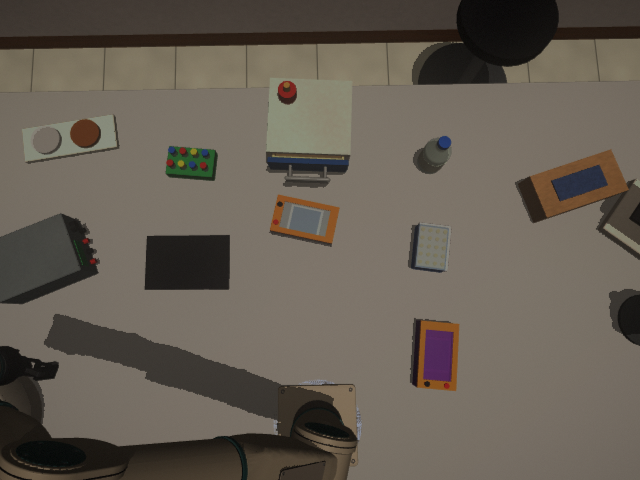

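View pics/scene0.png

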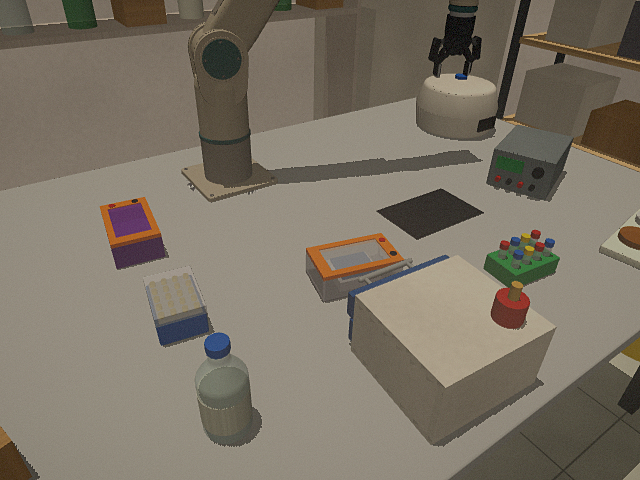

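Two tank-shaped things show in the top view. One is orange with blue-grey gel at (302,219), before the drawer unit. The other is purple at (434,356), the look-alike. The first fits the description, so I'll measure it and confirm it in an enlarged crop.

```bash
cat >> h.py <<'E'
def rect(mask,z,near,cam="top"):
    n,l,s,c=cv2.connectedComponentsWithStats(mask.astype(np.uint8))
    i=min((i for i in range(1,n) if s[i,4]>300),key=lambda i:np.hypot(*(c[i]-near)))
    cnt=cv2.findContours((l==i).astype(np.uint8),cv2.RETR_EXTERNAL,cv2.CHAIN_APPROX_NONE)[0][0][:,0]
    W=np.array([pix2w(cam,p,z)[:2] for p in cnt],np.float32)
    (x,y),(w,h),a=cv2.minAreaRect(W)
    if w>h: w,h,a=h,w,a+90
    a=(a+90)%180-90    # short side dir (own x) from world x, deg
    return np.round([x,y,w,h,a],1)
def orange(im):
    h=cv2.cvtColor(im,cv2.COLOR_BGR2HSV); return (abs(h[...,0].astype(int)-13)<8)&(h[...,1]>150)&(h[...,2]>90)
def tank(near=(304,220)):
    im=viewer.get_image("top"); return rect(cv2.morphologyEx(orange(im).astype(np.uint8),cv2.MORPH_CLOSE,np.ones((3,3))),62,near)
E
python3 - <<'E'
from h import *
im=viewer.get_image("top")
print("tank",tank())
print("mat",rect(im.max(2)<40,0,(188,262)))
h=cv2.cvtColor(im,cv2.COLOR_BGR2HSV); 
print("cabtop",rect((im.min(2)>140),125,(310,110)))
for p in [(270,80),(352,80),(351,156),(267,151)]: print(np.round(pix2w("top",p,125)))
for p in [(286,177),(328,179)]: print("handle",np.round(pix2w("top",p,92)))
g=rect((abs(h[...,0].astype(int)-105)<20)&(h[...,1]>80),92,(310,160));print("blue front",g)
print(np.round(pix2w("top",(190,162),60)),np.round(pix2w("top",(433,243),65)))
cv2.imwrite("pics/crop1.png",cv2.resize(im[70:300,130:360],None,fx=2.6,fy=2.6,interpolation=cv2.INTER_CUBIC))
E
```

```text
tank [542.7  18.9 100.  169.2 -13.5]
mat [440.2 346.2 147.4 227.4  -0.6]Traceback (most recent call last):
  File "<stdin>", line 6, in <module>
  File "h.py", line 12, in rect
    i=min((i for i in range(1,n) if s[i,4]>300),key=lambda i:np.hypot(*(c[i]-near)))
ValueError: min() iterable argument is empty
```

```bash
cat >> h.py <<'E'
from scipy.spatial.transform import Rotation as Ro
def plan(x,y,z,yaw,n):
    """n equal-ish rows from the measured pose to world x,y,z,yaw(deg), tool down"""
    s=ctrl.read_state(); p=np.array(s["eef_pos"]); R=Ro.from_euler("xyz",s["tool_rot"]); 
    q=Ro.from_euler("xyz",[np.pi,0,np.radians(yaw)]); rv=(R.inv()*q).as_rotvec()
    st=(np.array([x,y,z])-p)/n; rows=[]
    for i in range(n):
        b=R*Ro.from_rotvec(rv*i/n)
        rows.append(np.round(np.r_[b.inv().apply(st)/50,np.degrees(rv)/n/6],2).tolist())
    print("from",np.round(p,1),"rows",rows)
E
python3 - <<'E'
from h import *
im=viewer.get_image("top")
for p in [(270,80),(352,80),(351,156),(267,151)]: print(np.round(pix2w("top",p,125)))
for p in [(286,177),(328,179)]: print("handle",np.round(pix2w("top",p,92)))
print(np.round(pix2w("top",(190,162),60)),np.round(pix2w("top",(433,243),65)))
cv2.imwrite("pics/crop1.png",cv2.resize(im[70:300,130:360],None,fx=2.6,fy=2.6,interpolation=cv2.INTER_CUBIC))
plan(530,-125,200,0,18)
E
```

```text
[908. 102. 125.]
[ 904. -117.  125.]
[ 693. -107.  125.]
[711. 112. 125.]
handle [650.  65.  92.]
handle [642. -46.  92.]
[707. 327.  60.] [ 468. -322.   65.]
from [204.3 617.1 231.3] rows [[-0.67, 0.6, 0.03, -0.0, -0.0, 0.66], [-0.63, 0.65, 0.03, -0.0, -0.0, 0.66], [-0.58, 0.69, 0.03, -0.0, -0.0, 0.66], [-0.53, 0.73, 0.03, -0.0, -0.0, 0.66], [-0.48, 0.76, 0.03, -0.0, -0.0, 0.66], [-0.42, 0.79, 0.03, -0.0, -0.0, 0.66], [-0.37, 0.82, 0.03, -0.0, -0.0, 0.66], [-0.31, 0.85, 0.03, -0.0, -0.0, 0.66], [-0.25, 0.87, 0.03, -0.0, -0.0, 0.66], [-0.19, 0.88, 0.03, -0.0, -0.0, 0.66], [-0.13, 0.89, 0.03, -0.0, -0.0, 0.66], [-0.07, 0.9, 0.03, -0.0, -0.0, 0.66], [-0.0, 0.9, 0.03, -0.0, -0.0, 0.66], [0.06, 0.9, 0.03, -0.0, -0.0, 0.66], [0.12, 0.89, 0.03, -0.0, -0.0, 0.66], [0.18, 0.88, 0.03, -0.0, -0.0, 0.66], [0.24, 0.87, 0.03, -0.0, -0.0, 0.66], [0.3, 0.85, 0.03, -0.0, -0.0, 0.66]]
```

View pics/crop1.png

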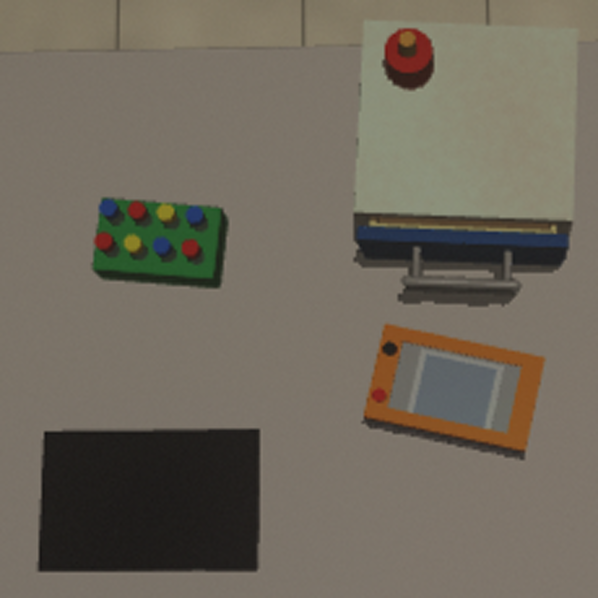

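The crop confirms it: orange frame and blue gel at (302,219), beside the handle and clear of the mat. I'll fly to the spot just past the tank's -y end.

Call:
{"fn": "apply_moves", "kwargs": {
  "series": [
    [[-0.65, 0.6, 0.03, 0, 0, 0.66], [-0.6, 0.65, 0.03, 0, 0, 0.66], [-0.55, 0.69, 0.03, 0, 0, 0.66], [-0.5, 0.73, 0.03, 0, 0, 0.66], [-0.45, 0.76, 0.03, 0, 0, 0.66]]
  ],
  "claw": 0.18
}}

```text
clock: 1.58
eef_pos: [298.5, 415.6, 224.0]
tool_rot: [-3.142, -0.001, 0.903]
force: [0.0, 0.4, -0.3]
width: 50.5
```

Call:
{"fn": "apply_moves", "kwargs": {
  "series": [
    [[-0.4, 0.79, 0.03, 0, 0, 0.66], [-0.35, 0.82, 0.03, 0, 0, 0.66], [-0.3, 0.85, 0.03, 0, 0, 0.66], [-0.25, 0.87, 0.03, 0, 0, 0.66], [-0.19, 0.88, 0.03, 0, 0, 0.66]]
  ]
}}

```text
clock: 2.2
eef_pos: [391.3, 211.6, 216.6]
tool_rot: [-3.142, -0.001, 0.558]
force: [-0.2, 0.1, -0.1]
width: 50.6
```

Call:
{"fn": "apply_moves", "kwargs": {
  "series": [
    [[-0.13, 0.89, 0.03, 0, 0, 0.66], [-0.07, 0.9, 0.03, 0, 0, 0.66], [0, 0.9, 0.03, 0, 0, 0.66], [0.06, 0.9, 0.03, 0, 0, 0.66], [0.12, 0.89, 0.03, 0, 0, 0.66]]
  ]
}}

```text
clock: 2.82
eef_pos: [482.5, 5.7, 209.0]
tool_rot: [-3.141, -0.001, 0.212]
force: [0.6, 1.3, -0.5]
width: 50.8
```

Call:
{"fn": "apply_moves", "kwargs": {
  "series": [
    [[0.18, 0.88, 0, 0, 0, 0.67], [0.24, 0.87, 0, 0, 0, 0.67], [0.3, 0.85, 0, 0, 0, 0.67], [0, 0, 1, 0, 0, 0], [0, 0, 1, 0, 0, 0]]
  ]
}}

```text
clock: 3.45
eef_pos: [537.1, -117.4, 108.2]
tool_rot: [3.141, -0.003, 0.003]
force: [0.9, 0.1, -0.5]
width: 50.3
```

Run:
```python
from h import *
im=viewer.get_image("top"); cv2.imwrite("pics/a.png",im)
s=ctrl.read_state(); print(s["eef_pos"],s["tool_rot"],s["force"],s["width"])
plan(532,-105,15,0,5)
```

```text
[ 532.45449417 -115.87131832  102.02105041] [-3.13993203  0.00907637  0.00368869] [-1.06682105  1.57767315 -3.40415269] 50.5436386205099
from [ 532.5 -115.9  102. ] rows [[0.0, -0.04, 0.35, -0.0, 0.02, 0.01], [0.0, -0.04, 0.35, -0.0, 0.02, 0.01], [0.0, -0.04, 0.35, -0.0, 0.02, 0.01], [-0.0, -0.04, 0.35, -0.0, 0.02, 0.01], [-0.0, -0.04, 0.35, -0.0, 0.02, 0.01]]
```

Call:
{"fn": "apply_moves", "kwargs": {
  "series": [
    [[0, 0, 0.4, 0, 0, 0], [0, 0, 0.4, 0, 0, 0], [0, 0, 0.4, 0, 0, 0], [0, 0, 0.35, 0, 0, 0], [0, 0, 0.2, 0, 0, 0]]
  ]
}}

```text
clock: 4.12
eef_pos: [536.2, -116.6, 20.9]
tool_rot: [-3.141, 0.0, 0.004]
force: [0.3, -0.4, 0.1]
width: 50.6
```

Call:
{"fn": "apply_moves", "kwargs": {
  "series": [
    [[0, -0.3, 0, 0, 0, 0], [0, -0.3, 0, 0, 0, 0], [0, -0.3, 0, 0, 0, 0], [0, -0.3, 0, 0, 0, 0], [0, -0.3, 0, 0, 0, 0]]
  ]
}}

```text
clock: 4.75
eef_pos: [536.7, -41.7, 21.8]
tool_rot: [3.14, -0.002, 0.003]
force: [1.6, -6.3, 2.2]
width: 50.1
```

Call:
{"fn": "apply_moves", "kwargs": {
  "series": [
    [[0, -0.3, 0, 0, 0, 0], [0, -0.3, 0, 0, 0, 0], [0, -0.3, 0, 0, 0, 0], [0, -0.2, 0, 0, 0, 0], [0, 0, 0, 0, 0, 0]]
  ]
}}

```text
clock: 5.38
eef_pos: [535.3, 15.0, 21.4]
tool_rot: [-3.14, 0.001, 0.006]
force: [0.2, -0.9, -0.7]
width: 50.8
```

Run:
```python
from h import *
im=viewer.get_image("top"); cv2.imwrite("pics/b.png",cv2.resize(im[70:320,130:460],None,fx=2.2,fy=2.2))
s=ctrl.read_state(); print(s["eef_pos"],s["tool_rot"],s["force"],s["width"])
for p in ((290,220),):print("tank",tank(p))
```

```text
[534.9897      14.9780257   21.25430559] [-3.14004785e+00  1.34894585e-03  5.49764668e-03] [-0.57376595 -0.07566733 -0.41997139] 50.49576571175164
tank [ 175.9 -318.3   99.9  169.5   83.3]
```

View pics/b.png

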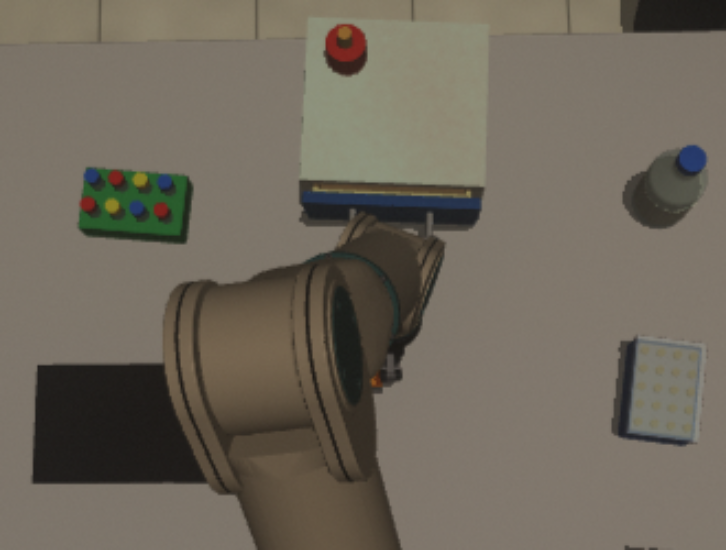

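The top view is blocked: the arm covers the tank around crop (300,350). I'll measure with the scene camera instead.

```bash
cat >> h.py <<'E'
def tanks(xy,save=None):
    im=viewer.get_image("scene")
    if save: cv2.imwrite(save,im)
    m=cv2.morphologyEx(orange(im).astype(np.uint8),cv2.MORPH_CLOSE,np.ones((3,3)))
    return rect(m,62,w2pix("scene",[*xy,62]),"scene")
E
python3 - <<'E'
from h import *
print("tank",tanks((535,111),"pics/c.png"))
E
```

```text
tank [5.280e+02 1.153e+02 1.079e+02 1.564e+02 4.000e-01]
```

View pics/c.png

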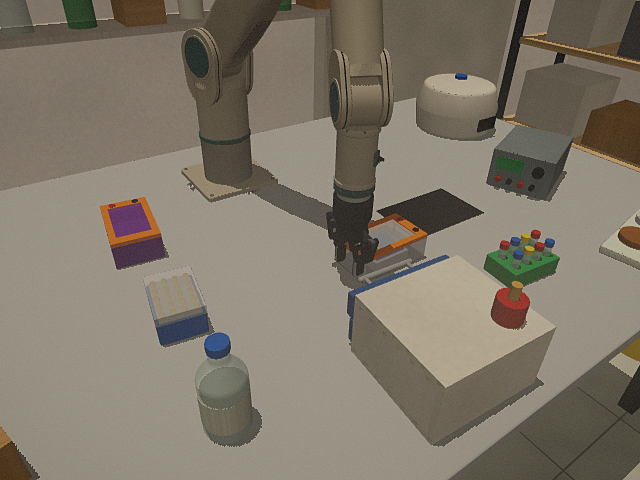

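The tank at (385,245) is now square to the world axes (0.4°), with both fingers on its end face. I'll keep pushing.

Call:
{"fn": "apply_moves", "kwargs": {
  "series": [
    [[0, -0.2, 0, 0, 0, 0], [0, -0.4, 0, 0, 0, 0], [0, -0.4, 0, 0, 0, 0], [0, -0.4, 0, 0, 0, 0], [0, -0.4, 0, 0, 0, 0]]
  ]
}}

```text
clock: 6.15
eef_pos: [535.1, 102.7, 21.2]
tool_rot: [3.14, 0.0, 0.003]
force: [-0.0, -4.8, -0.1]
width: 50.3
```

Call:
{"fn": "apply_moves", "kwargs": {
  "series": [
    [[0, -0.4, 0, 0, 0, 0], [0, -0.4, 0, 0, 0, 0], [0, -0.4, 0, 0, 0, 0], [0, -0.4, 0, 0, 0, 0], [0, -0.4, 0, 0, 0, 0]]
  ]
}}

```text
clock: 6.78
eef_pos: [534.5, 202.2, 21.2]
tool_rot: [3.139, 0.001, 0.003]
force: [0.2, -5.5, 1.1]
width: 50.7
```

Call:
{"fn": "apply_moves", "kwargs": {
  "series": [
    [[0, -0.3, 0, 0, 0, 0], [0, -0.2, 0, 0, 0, 0], [0, -0.1, 0, 0, 0, 0], [0, -0.1, 0, 0, 0, 0], [0, 0, 0, 0, 0, 0]]
  ]
}}

```text
clock: 7.4
eef_pos: [534.4, 238.0, 21.2]
tool_rot: [3.141, 0.001, 0.004]
force: [-0.4, -3.1, 1.3]
width: 50.5
```

Call:
{"fn": "apply_moves", "kwargs": {
  "series": [
    [[0, 0.5, 0, 0, 0, 0], [0, 0.5, 0, 0, 0, 0], [0, 0.3, -1, 0, 0, 0], [0, 0, -1, 0, 0, 0], [0, 0, -1, 0, 0, 0]]
  ],
  "claw": 1
}}

```text
clock: 8.02
eef_pos: [534.5, 174.6, 172.7]
tool_rot: [-3.14, 0.001, 0.004]
force: [1.3, 0.8, 0.4]
width: 85.4
```

Run:
```python
from h import *
s=ctrl.read_state(); print(s["eef_pos"],s["tool_rot"],s["force"],s["width"])
print("tank scene",tanks((535,345),"pics/d.png"))
u=w2pix("top",[535,345,62]); print(u, tank(u))
```

```text
[534.52748499 174.58130102 172.65166618] [-3.13965848e+00  9.20457335e-04  4.16028939e-03] [1.2944735  0.81240858 0.43413123] 85.35482244602738
tank scene [5.276e+02 3.242e+02 1.082e+02 1.796e+02 2.000e-01]
[182.21228361 223.96779196] [797.4 616.8  68.8  71.8  -1.1]
```

Call:
{"fn": "apply_moves", "kwargs": {
  "series": [
    [[0, 0.9, 0, 0, 0, 0], [0, 0.9, 0, 0, 0, 0], [0, 0.9, 0, 0, 0, 0], [0, 0.9, 0, 0, 0, 0], [0, 0.3, 0, 0, 0, 0]]
  ],
  "claw": 0.18
}}

```text
clock: 8.75
eef_pos: [535.4, -23.9, 170.8]
tool_rot: [-3.141, 0.001, 0.0]
force: [0.7, 0.5, 0.6]
width: 50.4
```

Run:
```python
from h import *
s=ctrl.read_state(); print(s["eef_pos"],s["tool_rot"],s["force"],s["width"])
print("tank scene",tanks((535,345)))
u=w2pix("top",[535,335,62]); print(u, tank(u))
im=viewer.get_image("top"); cv2.imwrite("pics/e.png",cv2.resize(im[120:320,100:360],None,fx=2.5,fy=2.5))
print("mat",rect(im.max(2)<40,0,(188,262)))
```

```text
[535.36394381 -23.89918995 170.83888374] [-3.14146516e+00  5.81632236e-04  1.43149626e-05] [0.73150047 0.47861085 0.58096729] 50.40111731893233
tank scene [5.276e+02 3.239e+02 1.082e+02 1.800e+02 2.000e-01]
[185.97463127 223.88372571] [5.198e+02 3.320e+02 9.970e+01 1.699e+02 3.000e-01]
mat [421.8 346.6 184.2 226.9  -0.6]
```

View pics/e.png

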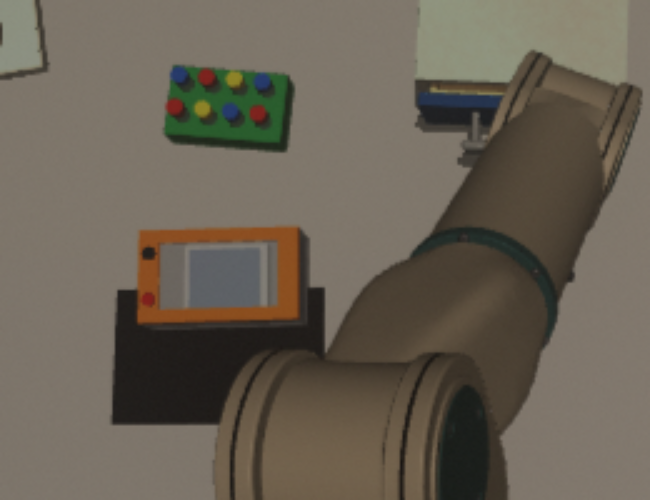

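The tank measures (519.8, 332.0), 0.3°, and the mat (440.2, 346.3), -0.6°. That leaves about 14 mm in +y, then 80 mm in -x. I'll do the y part first.

Call:
{"fn": "apply_moves", "kwargs": {
  "series": [
    [[-0.1, -0.9, 0, 0, 0, 0], [-0.1, -0.9, 0, 0, 0, 0], [-0.1, -0.9, 0, 0, 0, 0], [0, -0.9, 0.3, 0, 0, 0], [0, -0.6, 0.6, 0, 0, 0]]
  ]
}}

```text
clock: 9.52
eef_pos: [519.4, 194.7, 126.2]
tool_rot: [-3.138, -0.001, 0.01]
force: [0.6, 0.5, -0.2]
width: 50.2
```

Call:
{"fn": "apply_moves", "kwargs": {
  "series": [
    [[0, 0, 0.6, 0, 0, 0], [0, 0, 0.6, 0, 0, 0], [0, 0, 0.6, 0, 0, 0], [0, 0, 0.3, 0, 0, 0], [0, 0, 0, 0, 0, 0]]
  ]
}}

```text
clock: 10.15
eef_pos: [518.9, 189.4, 20.4]
tool_rot: [-3.141, 0.002, 0.005]
force: [0.1, -0.4, 1.0]
width: 50.2
```

Call:
{"fn": "apply_moves", "kwargs": {
  "series": [
    [[0, -0.4, 0, 0, 0, 0], [0, -0.35, 0, 0, 0, 0], [0, -0.25, 0, 0, 0, 0], [0, -0.15, 0, 0, 0, 0], [0, -0.1, 0, 0, 0, 0]]
  ]
}}

```text
clock: 10.78
eef_pos: [520.3, 247.6, 22.1]
tool_rot: [3.138, -0.001, 0.002]
force: [-0.6, -7.4, 4.9]
width: 50.6
```

Call:
{"fn": "apply_moves", "kwargs": {
  "series": [
    [[0, 0, 0, 0, 0, 0], [0, 0.5, 0, 0, 0, 0], [0, 0.3, -1, 0, 0, 0], [0, 0, -1, 0, 0, 0], [0, 0, -0.6, 0, 0, 0]]
  ]
}}

```text
clock: 11.4
eef_pos: [520.8, 210.8, 154.0]
tool_rot: [-3.14, -0.003, 0.003]
force: [-0.3, 0.3, -0.1]
width: 50.3
```

Run:
```python
from h import *
plan(615,346,155,89.4,15)
```

```text
from [520.8 210.8 154. ] rows [[0.13, -0.18, -0.0, 0.0, -0.0, -0.99], [0.14, -0.17, -0.0, 0.0, -0.0, -0.99], [0.16, -0.15, -0.0, 0.0, -0.0, -0.99], [0.18, -0.13, -0.0, 0.0, -0.0, -0.99], [0.19, -0.11, -0.0, 0.0, -0.0, -0.99], [0.2, -0.09, -0.0, 0.0, -0.0, -0.99], [0.21, -0.07, -0.0, 0.0, -0.0, -0.99], [0.21, -0.05, -0.0, 0.0, -0.0, -0.99], [0.22, -0.03, -0.0, 0.0, -0.0, -0.99], [0.22, -0.01, -0.0, 0.0, -0.0, -0.99], [0.22, 0.02, -0.0, 0.0, -0.0, -0.99], [0.22, 0.04, -0.0, 0.0, -0.0, -0.99], [0.21, 0.06, -0.0, 0.0, -0.0, -0.99], [0.2, 0.08, -0.0, 0.0, -0.0, -0.99], [0.19, 0.1, -0.0, 0.0, -0.0, -0.99]]
```

Call:
{"fn": "apply_moves", "kwargs": {
  "series": [
    [[0.13, -0.18, 0, 0, 0, -0.99], [0.14, -0.17, 0, 0, 0, -0.99], [0.16, -0.15, 0, 0, 0, -0.99], [0.18, -0.13, 0, 0, 0, -0.99], [0.19, -0.11, 0, 0, 0, -0.99]]
  ],
  "claw": 0.8
}}

```text
clock: 12.02
eef_pos: [551.7, 256.3, 151.6]
tool_rot: [-3.142, -0.0, 0.526]
force: [-0.3, -0.4, -0.3]
width: 77.1
```

Call:
{"fn": "apply_moves", "kwargs": {
  "series": [
    [[0.2, -0.09, 0, 0, 0, -0.99], [0.21, -0.07, 0, 0, 0, -0.99], [0.21, -0.05, 0, 0, 0, -0.99], [0.22, -0.03, 0, 0, 0, -0.99], [0.22, -0.01, 0, 0, 0, -0.99]]
  ]
}}

```text
clock: 12.65
eef_pos: [583.1, 301.2, 151.5]
tool_rot: [3.142, 0.0, 1.044]
force: [0.7, -0.2, -0.2]
width: 77.1
```

Call:
{"fn": "apply_moves", "kwargs": {
  "series": [
    [[0.22, 0.02, 0, 0, 0, -0.99], [0.22, 0.04, 0, 0, 0, -0.99], [0.21, 0.06, 0, 0, 0, -0.99], [0.2, 0.08, 0, 0, 0, -0.99], [0.19, 0.1, 0, 0, 0, -0.99]]
  ]
}}

```text
clock: 13.28
eef_pos: [614.2, 346.1, 151.4]
tool_rot: [-3.142, 0.0, 1.562]
force: [0.4, -0.2, -0.2]
width: 76.8
```

Run:
```python
from h import *
u=w2pix("scene",[520,346,62])
print("tank scene",tanks((520,346),"pics/f.png"))
plan(612,346,20,89.4,5)
```

```text
tank scene [528.5 334.6 107.6 180.    0. ]
from [614.9 347.6 151.4] rows [[-0.01, -0.01, 0.53, 0.0, -0.0, 0.01], [-0.01, -0.01, 0.53, 0.0, -0.0, 0.01], [-0.01, -0.01, 0.53, 0.0, -0.0, 0.01], [-0.01, -0.01, 0.53, 0.0, -0.0, 0.01], [-0.01, -0.01, 0.53, 0.0, -0.0, 0.01]]
```

Call:
{"fn": "apply_moves", "kwargs": {
  "series": [
    [[0, 0, 0.7, 0, 0, 0], [0, 0, 0.7, 0, 0, 0], [0, 0, 0.7, 0, 0, 0], [0, 0, 0.5, 0, 0, 0], [0, 0, 0, 0, 0, 0]]
  ]
}}

```text
clock: 13.95
eef_pos: [612.3, 344.6, 19.1]
tool_rot: [-3.137, 0.003, 1.558]
force: [-0.5, -0.1, -0.7]
width: 77.0
```

Call:
{"fn": "apply_moves", "kwargs": {
  "series": [
    [[0, -0.35, 0, 0, 0, 0], [0, -0.35, 0, 0, 0, 0], [0, -0.35, 0, 0, 0, 0], [0, -0.35, 0, 0, 0, 0], [0, -0.35, 0, 0, 0, 0]]
  ]
}}

```text
clock: 14.58
eef_pos: [529.3, 347.3, 23.6]
tool_rot: [3.136, -0.002, 1.557]
force: [3.4, -0.0, -1.4]
width: 76.8
```

Call:
{"fn": "apply_moves", "kwargs": {
  "series": [
    [[0, -0.2, 0, 0, 0, 0], [0, -0.1, 0, 0, 0, 0], [0, -0.05, 0, 0, 0, 0], [0, 0, 0, 0, 0, 0], [0, 0, 0, 0, 0, 0]]
  ]
}}

```text
clock: 15.2
eef_pos: [512.9, 347.9, 23.3]
tool_rot: [3.135, -0.003, 1.558]
force: [5.9, -0.3, 4.3]
width: 77.0
```

Run:
```python
from h import *
print(ctrl.read_state()["eef_pos"])
print("tank scene",tanks((446,346),"pics/f.png"))
```

```text
[512.9113319  347.86187927  23.33397531]
tank scene [460.4 316.3 106.8 139.6  -0.9]
```

Call:
{"fn": "apply_moves", "kwargs": {
  "series": [
    [[0, -0.1, 0, 0, 0, 0], [0, -0.08, 0, 0, 0, 0], [0, 0, 0, 0, 0, 0], [0, 0, 0, 0, 0, 0], [0, 0, 0, 0, 0, 0]]
  ]
}}

```text
clock: 15.88
eef_pos: [503.7, 347.9, 23.2]
tool_rot: [3.136, -0.003, 1.557]
force: [5.8, -0.6, 3.7]
width: 77.1
```

Call:
{"fn": "apply_moves", "kwargs": {
  "series": [
    [[0, 0.4, 0, 0, 0, 0], [0, 0.4, 0, 0, 0, 0], [0, 0, -1, 0, 0, 0], [0, 0, -1, 0, 0, 0.5], [0, 0, -0.5, 0, 0, 0.9]]
  ]
}}

```text
clock: 16.5
eef_pos: [540.7, 347.4, 149.6]
tool_rot: [3.14, -0.003, 1.409]
force: [0.4, 0.7, 0.8]
width: 77.1
```

Run:
```python
from h import *
u=w2pix("top",[446,346,62]); print(u, tank(u))
plan(555,120,150,30,10)
```

```text
[181.32421868 257.10419595] [797.4 616.8  68.8  71.8  -1.1]
from [541.9 348.2 152.1] rows [[-0.45, 0.1, 0.0, 0.0, -0.01, 0.84], [-0.44, 0.14, 0.0, 0.0, -0.01, 0.84], [-0.42, 0.18, 0.0, 0.0, -0.01, 0.84], [-0.4, 0.21, 0.0, 0.0, -0.01, 0.84], [-0.38, 0.25, 0.0, 0.0, -0.01, 0.84], [-0.36, 0.28, 0.0, 0.0, -0.01, 0.84], [-0.33, 0.31, 0.0, 0.0, -0.01, 0.84], [-0.31, 0.34, 0.0, 0.0, -0.01, 0.84], [-0.27, 0.37, 0.0, 0.0, -0.01, 0.84], [-0.24, 0.39, 0.0, 0.0, -0.01, 0.84]]
```

Call:
{"fn": "apply_moves", "kwargs": {
  "series": [
    [[-0.82, 0.05, 0, 0, 0, 0.9], [-0.81, 0.13, 0, 0, 0, 0.9], [-0.8, 0.2, 0, 0, 0, 0.9], [-0.78, 0.28, 0, 0, 0, 0.9], [-0.74, 0.35, 0, 0, 0, 0.9]]
  ],
  "claw": 0.18
}}

```text
clock: 17.18
eef_pos: [519.3, 140.8, 146.2]
tool_rot: [-3.14, 0.001, 0.939]
force: [0.5, -0.4, -0.3]
width: 50.4
```

Call:
{"fn": "apply_moves", "kwargs": {
  "series": [
    [[-0.71, 0.42, 0, 0, 0, 0.9], [-0.67, 0.48, 0, 0, 0, 0.9], [-0.62, 0.54, 0, 0, 0, 0.9], [-0.56, 0.6, 0, 0, 0, 0.9], [-0.5, 0.65, 0, 0, 0, 0.9]]
  ]
}}

```text
clock: 17.8
eef_pos: [499.7, -63.5, 146.2]
tool_rot: [-3.14, 0.001, 0.467]
force: [0.4, -0.8, 1.1]
width: 50.3
```

Run:
```python
from h import *
u=w2pix("top",[446,346,62]); print(u, tank(u))
im=viewer.get_image("top"); cv2.imwrite("pics/g.png",cv2.resize(im[130:330,100:360],None,fx=2.5,fy=2.5))
plan(442,200,150,-0.6,6)
```

```text
[181.32421868 257.10419595] [442.5 344.7  98.4 170.4  -1.3]
from [499.2 -67.8 146.5] rows [[0.23, -0.88, -0.01, 0.0, 0.0, 0.75], [0.16, -0.9, -0.01, 0.0, 0.0, 0.75], [0.09, -0.91, -0.01, 0.0, 0.0, 0.75], [0.01, -0.91, -0.01, 0.0, 0.0, 0.75], [-0.06, -0.91, -0.01, 0.0, 0.0, 0.75], [-0.13, -0.9, -0.01, 0.0, 0.0, 0.75]]
```

View pics/g.png

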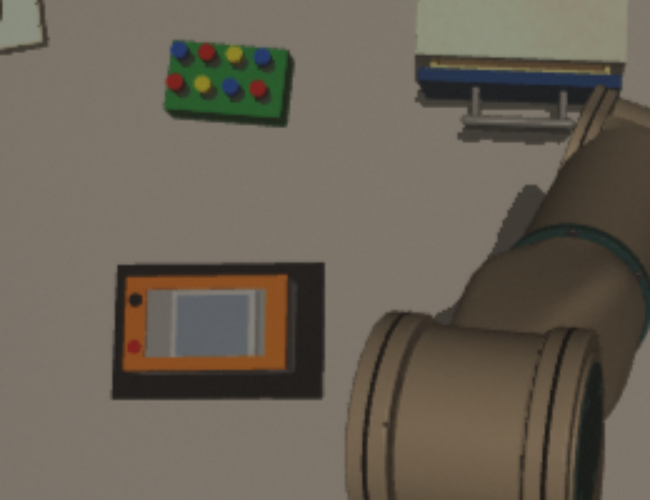

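The tank reads (442.5, 344.7, -1.3°) against the mat's (440.2, 346.3, -0.6°), so it is within about 3 mm and 1° and sits inside the mat's borders. Next is the handle, with its bar between about crop (463,121) and (577,125).

Run:
```python
from h import *
im=cv2.imread("pics/top0.png")
P=[pix2w("top",p,125) for p in [(269.6,77.7),(352,80.8),(349.6,155.4),(266.5,152)]]
print(np.round(P,0)[:,:2].tolist())
d=P[0]-P[1];print("yaw back",np.degrees(np.arctan2(-d[0],d[1]))); d=P[3]-P[2];print("yaw front",np.degrees(np.arctan2(-d[0],d[1])))
a,b=pix2w("top",(285.2,178.6),92),pix2w("top",(329.6,180),92)
d=a-b;print("bar",a.round(1),b.round(1),((a+b)/2).round(1),np.linalg.norm(d),"yaw",np.degrees(np.arctan2(-d[0],d[1])))
# bar axis rows per column: brightness centroid
g=im.astype(int).sum(2)
for c in range(292,326,6): print(c,g[170:188,c].tolist())
for n in("top","scene"):
  r=viewer.find_in(n,"cabinet_drawer0_handle")
  if r: uv=np.array(r[0]["location"])*[640,480]; print(n,uv,pix2w(n,uv,92).round(1))
s=viewer.get_image("scene"); cv2.imwrite("pics/hs.png",cv2.resize(s[235:305,340:460],None,fx=6,fy=6,interpolation=cv2.INTER_CUBIC))
```

```text
[[914.0, 103.0], [901.0, -117.0], [695.0, -103.0], [709.0, 113.0]]
yaw back -3.3562015414427098
yaw front -3.626445599657385
bar [645.4  67.1  92. ] [639.1 -50.5  92. ] [642.2   8.3  92. ] 117.84327899366858 yaw -3.0961782645142564
292 [185, 175, 171, 181, 246, 237, 244, 274, 302, 212, 128, 145, 177, 182, 178, 208, 343, 346]
298 [132, 182, 184, 211, 347, 335, 248, 274, 329, 225, 142, 142, 157, 182, 182, 180, 208, 342]
304 [121, 182, 184, 209, 345, 339, 277, 268, 329, 242, 175, 143, 150, 179, 179, 183, 212, 343]
310 [108, 180, 185, 212, 347, 339, 332, 251, 289, 250, 190, 128, 141, 180, 181, 182, 180, 210]
316 [104, 164, 180, 208, 345, 343, 333, 250, 278, 275, 203, 140, 141, 185, 179, 182, 185, 210]
322 [103, 135, 177, 176, 177, 180, 178, 192, 276, 325, 219, 142, 142, 163, 183, 183, 206, 330]
top [308.992 163.104] [686.7   3.1  92. ]
scene [377.728 273.6  ] [648.8 -10.6  92. ]
```

View pics/hs.png

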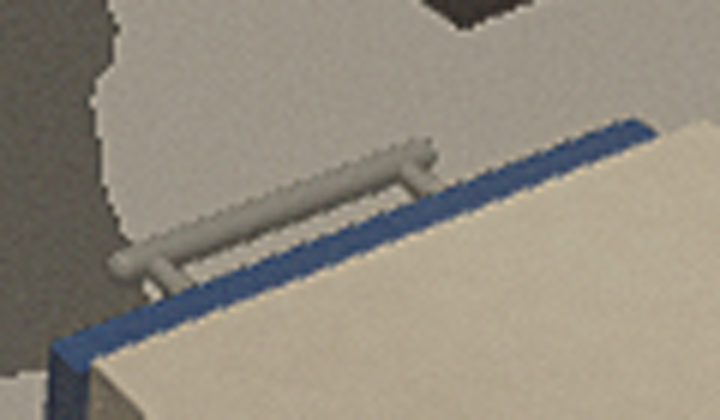

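Run:
```python
from h import *
print(pix2w("scene",(360,278.8),92).round(1),pix2w("scene",(411.3,260.3),92).round(1))
plan(641,7,140,-3.3,5)
```

```text
[643.1 -46.2  92. ] [652.4  67.2  92. ]
from [500.2 -61.7 146.1] rows [[0.63, 0.01, 0.02, -0.0, 0.0, 1.01], [0.62, -0.06, 0.02, -0.0, 0.0, 1.01], [0.62, -0.12, 0.02, -0.0, 0.0, 1.01], [0.6, -0.19, 0.02, -0.0, 0.0, 1.01], [0.58, -0.25, 0.02, -0.0, 0.0, 1.01]]
```

Call:
{"fn": "apply_moves", "kwargs": {
  "series": [
    [[0.64, 0.01, 0, 0, 0, 1], [0.63, -0.06, 0, 0, 0, 1], [0.62, -0.12, 0, 0, 0, 1], [0.6, -0.19, 0, 0, 0, 1], [0.58, -0.25, 0, 0, 0, 1]]
  ],
  "claw": -0.25
}}

```text
clock: 18.68
eef_pos: [642.9, 10.4, 145.8]
tool_rot: [-3.14, 0.001, -0.053]
force: [0.9, -0.9, 0.4]
width: 32.1
```

Call:
{"fn": "apply_moves", "kwargs": {
  "series": [
    [[0, 0, 0, 0, 0, 0.1], [0, 0, 0, 0, 0, 0], [0, 0, 0, 0, 0, 0], [0, 0, 0, 0, 0, 0], [0, 0, 0, 0, 0, 0]]
  ]
}}

```text
clock: 19.3
eef_pos: [642.3, 6.8, 146.5]
tool_rot: [-3.141, -0.0, -0.065]
force: [-0.6, -1.0, 0.7]
width: 31.6
```

Run:
```python
from h import *
plan(642.5,7,70,-3.3,5)
s=viewer.get_image("scene"); cv2.imwrite("pics/hs2.png",cv2.resize(s[170:310,300:480],None,fx=4,fy=4,interpolation=cv2.INTER_CUBIC))
```

```text
from [642.3   6.8 146.5] rows [[0.0, -0.0, 0.31, -0.0, -0.0, -0.01], [0.0, -0.0, 0.31, -0.0, -0.0, -0.01], [0.0, -0.0, 0.31, -0.0, -0.0, -0.01], [0.0, -0.0, 0.31, -0.0, -0.0, -0.01], [0.0, -0.0, 0.31, -0.0, -0.0, -0.01]]
```

View pics/hs2.png

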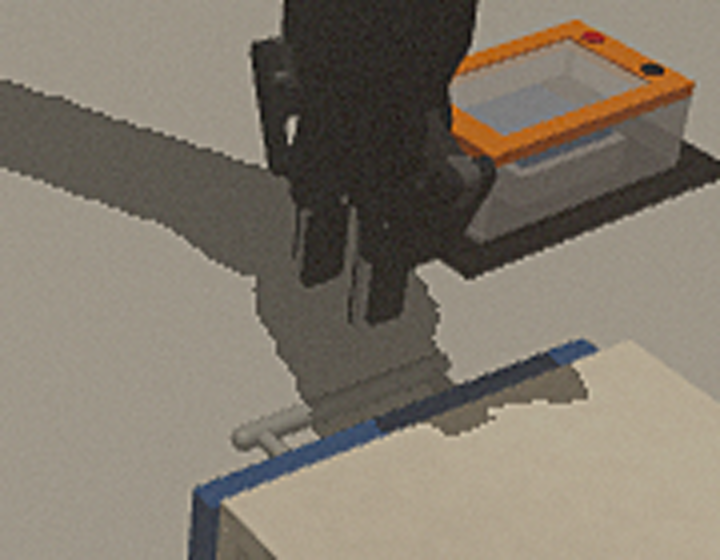

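The open jaws hang above the bar, with tips at crop (322,285) and (388,322). I'll descend gently and watch the force.

Call:
{"fn": "apply_moves", "kwargs": {
  "series": [
    [[0, 0, 0.4, 0, 0, 0], [0, 0, 0.35, 0, 0, 0], [0, 0, 0.15, 0, 0, 0], [0, 0, 0.1, 0, 0, 0], [0, 0, 0, 0, 0, 0]]
  ]
}}

```text
clock: 19.98
eef_pos: [642.4, 7.0, 96.0]
tool_rot: [3.141, 0.0, -0.064]
force: [0.6, -0.6, 0.2]
width: 32.2
```

Call:
{"fn": "apply_moves", "kwargs": {
  "series": [
    [[0, 0, 0.1, 0, 0, 0], [0, 0, 0.15, 0, 0, 0], [0, 0, 0.15, 0, 0, 0], [0, 0, 0.1, 0, 0, 0], [0, 0, 0, 0, 0, 0]]
  ]
}}

```text
clock: 20.6
eef_pos: [642.3, 7.1, 70.8]
tool_rot: [3.142, 0.001, -0.064]
force: [0.2, 0.3, 0.7]
width: 31.9
```

Call:
{"fn": "apply_moves", "kwargs": {
  "series": [
    [[0, 0, 0, 0, 0, 0], [0, 0, 0, 0, 0, 0], [0, 0, 0, 0, 0, 0], [0, 0, 0, 0, 0, 0], [0, 0, 0, 0, 0, 0]]
  ],
  "claw": -1
}}

```text
clock: 21.22
eef_pos: [642.8, 7.1, 71.6]
tool_rot: [3.142, -0.001, -0.064]
force: [0.2, 0.3, 2.6]
width: 9.0
```

Gripped on the bar at 9 mm. Now I'll pull along the tool's -x.

Call:
{"fn": "apply_moves", "kwargs": {
  "series": [
    [[-0.1, 0, 0, 0, 0, 0], [-0.3, 0, 0, 0, 0, 0], [-0.3, 0, 0, 0, 0, 0], [-0.3, 0, 0, 0, 0, 0], [-0.3, 0, 0, 0, 0, 0]]
  ]
}}

```text
clock: 21.85
eef_pos: [577.4, 11.1, 71.6]
tool_rot: [3.141, -0.001, -0.064]
force: [2.1, -0.6, 1.6]
width: 9.0
```

Call:
{"fn": "apply_moves", "kwargs": {
  "series": [
    [[-0.3, 0, 0, 0, 0, 0], [-0.3, 0, 0, 0, 0, 0], [-0.3, 0, 0, 0, 0, 0], [-0.15, 0, 0, 0, 0, 0], [0, 0, 0, 0, 0, 0]]
  ]
}}

```text
clock: 22.48
eef_pos: [524.4, 14.3, 71.5]
tool_rot: [3.142, 0.001, -0.065]
force: [-0.4, -0.7, 4.5]
width: 8.6
```

Call:
{"fn": "apply_moves", "kwargs": {
  "series": [
    [[0, 0, 0, 0, 0, 0], [0, 0, 0, 0, 0, 0], [0, 0, 0, 0, 0, 0], [0, 0, 0, 0, 0, 0], [0, 0, -0.2, 0, 0, 0]]
  ],
  "claw": -0.25
}}

```text
clock: 23.1
eef_pos: [524.7, 14.7, 81.1]
tool_rot: [3.141, 0.002, -0.064]
force: [-0.3, -0.3, 0.7]
width: 32.0
```

Call:
{"fn": "apply_moves", "kwargs": {
  "series": [
    [[0, 0, -0.6, 0, 0, 0], [0, 0, -0.9, 0, 0, 0], [0, 0, -1, 0, 0, 0], [0, 0, -1, 0, 0, 0], [0, 0.4, 0, 0, 0, 0]]
  ]
}}

```text
clock: 23.72
eef_pos: [526.6, -4.4, 260.6]
tool_rot: [-3.14, -0.008, -0.061]
force: [0.4, 0.3, -1.7]
width: 32.4
```

Call:
{"fn": "apply_moves", "kwargs": {
  "series": [
    [[0, 0.8, 0, 0, 0, 0], [0, 0.8, 0, 0, 0, 0], [0, 0.8, 0, 0, 0, 0], [0, 0.6, 0, 0, 0, 0], [0, 0, 0, 0, 0, 0]]
  ]
}}

```text
clock: 24.35
eef_pos: [513.5, -158.1, 257.2]
tool_rot: [3.14, -0.001, -0.07]
force: [-0.0, -0.1, 0.7]
width: 32.2
```

Run:
```python
from h import *
u=w2pix("top",[442,345,62]); print(tank(u))
im=viewer.get_image("top"); s=viewer.get_image("scene")
cv2.imwrite("pics/z.png",np.vstack([cv2.resize(im[60:330,100:500],(440,297)),cv2.resize(s[150:420,60:600],(594,297))[:,77:517]]))
for n in("top","scene"):
  for l in("tipbox","bottle","rack"):
    r=viewer.find_in(n,l); print(n,l,[np.round(np.array(q["location"])*[640,480]).tolist() for q in r[:1]])
print(ctrl.read_state()["force"])
```

```text
[442.5 344.7  98.4 170.4  -1.3]
top tipbox [[433.0, 244.0]]
top bottle [[442.0, 146.0]]
top rack [[191.0, 163.0]]
scene tipbox [[176.0, 303.0]]
scene bottle [[223.0, 391.0]]
scene rack [[522.0, 260.0]]
[-0.50557362  0.9769935  -0.11997258]
```

View pics/z.png

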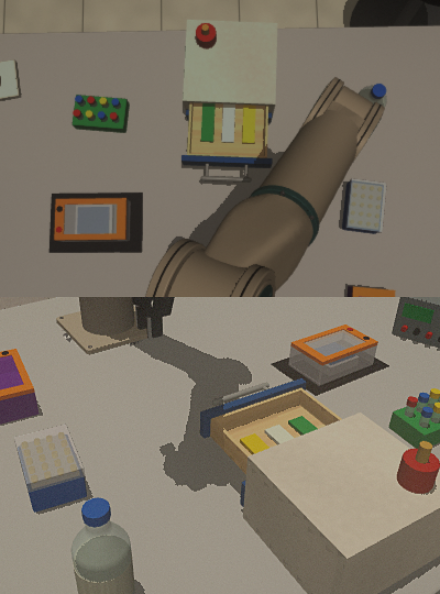

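The drawer stands open, with its bar at about (224,172) in the top half. The tank sits on the mat, and the tip box, bottle and rack are where they were. I'll hand in.

```bash
python3 -c "
from h import *
print(ctrl.finish_job(), ctrl.read_state()['clock'])"
```

```text
the job is handed in; nothing more can be done
the job is handed in; nothing more can be done
```

The tank is parked on the black mat and the top drawer is open about 118 mm. I handed the job in at about 25 s of the 59 s allowed.

- **Tank:** I pushed it about 326 mm in +y with both fingers on its end face, which also squared it up, then about 77 mm in -x with both fingers on its long side. The last top-camera reading was (442.5, 344.7) at -1.3°. The mat reads (440.2, 346.3) at -0.6°, so the tank is off by about 2.3 mm, 1.6 mm and 0.7°, roughly the calibration accuracy.
- **Drawer:** I pinched the bar from above (9 mm finger opening) and pulled. The 118 mm comes from how far the tool travelled while gripping. I did not measure the opening separately, but the final pictures show the drawer wide open. I then released the bar and backed the arm away, and force on the tool was close to zero.
- **Bystanders:** The tip box and rack are within a pixel or so of their starting positions in both cameras. The bottle matches in the scene camera. In the top view the arm hid most of it, so its detection there shifted by about 10 pixels.
- **Other disagreements:** With the tank still beside the mat, the scene camera put it about 8 mm away from the top camera's reading, because its slanted outline came out too large. I relied on the top camera. The two cameras also differed by about 5 mm on the handle position, but the grip worked.

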